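# Gauge the shaft, then unlatch its carrier and hold it up

### The job

Take the sliding jaw of the length gauge by its knob and shut it gently on the end of the turned shaft in the black carrier until the sprung tip is clearly pushed in (about half way), pause there a moment, then draw the jaw back to its open end. Next pinch the two side catches of that carrier together with the fingers so that its hooks let go, and lift it straight up about 10 cm clear of the dock. Finish while holding it there, upright and still, with both catches pinched; leave the jaw open and everything else on the bench where it is.

Things in the scene. Friction and masses are not known exactly. Their poses are not given: they have to be found in the camera images.
- station: Gauge fixed to the bench: aluminium plate 130 (x) x 290 (y) x 12 mm. Origin at bench level under the middle of the dock; z up, y along the rail from dock to readout, x square to it (the way the catches are pinched). From -y to +y: fixed steel jaw on a post (y -69 to -47, top 97 mm up), dock, dark rail with the sliding jaw, black readout. Plate y -85 to +205 mm.
- dock (a point): middle of the dock's floor, 12 mm above the bench, where the carrier's underside sits. The dock's steel walls reach x +-47 and y +-31 mm (station axes) and end 31.5 mm above the bench; lips on the x walls, undersides 25.5 mm up, hold the carrier's hooks down.
- jaw (a joint): place of the sliding jaw in m: 0 at its open end (by the readout), growing towards the shaft (station -y), stop at 0.056. The sprung tip meets the shaft's end at 0.040; the carrier may first shift or lean up to 1.5 mm until the shaft meets the fixed jaw, so the spring is half in at about 0.044 to 0.046. It stays where it is left; friction 1.5 N.
- jaw_knob (a point): grip point on the axis of the sliding jaw's round upright steel knob, 18 mm thick, 70 to 106 mm above the bench (this point at 92), on the jaw's block (46 mm in x, top at 70 mm). Lies at station y = 126 mm less the jaw joint. A plate 30 mm wide, top 98 mm up, stands 28 mm from it on the shaft side: pinch the knob along station x.
- tip: sprung tip of the sliding jaw: steel pin 12 mm thick that sticks out 14 mm from the jaw's plate towards the shaft, 85 mm above the bench. Origin at the centre of its free end. It yields 8 mm at 0.8 N per mm, then is solid.
- carrier: black plastic carrier latched in the dock, 0.23 to 0.41 kg: block 36 (x) x 44 (y) x 66 mm with corner cheeks (66 mm over x, 34 tall); fixed on top a stepped steel shaft along y, 60 mm long, 18 thick, top 83 mm above the underside. Origin at the centre of the underside, z up, axes as the station's (play 1.5 mm). Rises only with both catches about 4 mm or more in.
- catch_near (a joint): travel in m of the catch on the carrier's -x side: 0 sprung out, 0.007 fully pushed in; spring 3.2 N at the start, 6 N fully in.
- catch_far (a joint): travel in m of the catch on the carrier's +x side: 0 sprung out, 0.007 fully pushed in; spring 3.2 N at the start, 6 N fully in.
- catch_near_pad (a point): middle of the ribbed outer face of the grey catch on the carrier's -x side: upright plate 24 mm wide (y), free to grip from 34 to 66 mm above the carrier's underside; this point at 52. The two outer faces are 66 mm apart when out, 52 mm when fully pinched.
- catch_far_pad (a point): the same on the carrier's +x side.
- spare_carrier: bystander: an empty carrier without a shaft, 76 x 44 x 66 mm, standing on the bench on the far side of the station
- spare_shaft: bystander: a stubby steel shaft 24 mm thick, 55 mm tall, standing on the bench on the robot's side of the station
- collar: bystander: white plastic pipe ring, 56 mm across, 30 mm tall, on the far side of the station
- screwdriver: bystander: screwdriver with a black handle lying on the bench to the left
- carton: bystander: closed cardboard carton 75 x 110 x 50 mm, at the left or right side
- screw_jar: bystander: jar 64 mm across, 85 mm tall, at the left or right side
- steel_block: bystander: steel block 50 x 90 x 30 mm on the bench to the right
Mind the look-alikes: they are no part of the job. What is shaped like the carrier but turquoise is not meant.

How it is judged:
On the way, in this order (a step that is already met when the one before it is completed fails the run):
1. the sprung tip of the jaw presses on the shaft with more than 2 N for 0.3 s (contact force between tip and carrier above 2 N), for 0.3 s.
2. the jaw is drawn back to its open end (joint below 15 mm) (value of joint jaw below 0.015 m), for 0.1 s.
3. both catches are pinched in by more than 4 mm while the carrier still sits in the dock (value of joint each of catch_near, catch_far above 0.004 m and z of carrier in the frame of station below 0.02 m and horizontal distance between carrier and station below 0.008 m), for 0.05 s.
At the end, for the whole second after the job is handed in: Held by its two catches (each over 4 mm in), the carrier hangs over 82 mm above the bench, within 100 mm of the dock seen from above, tilted under 15 degrees, at rest, touched by the fingers and by neither station nor bystanders; the jaw is within 20 mm of its open end (value of joint each of catch_near, catch_far above 0.004 m and height (world z) of carrier above 0.082 m and angle between carrier's own z axis and vertical below 0.26 rad and linear speed of carrier below 0.03 m/s and contact force between carrier and the fingers above 2 N and contact force between carrier and station below 0.1 N and value of joint jaw below 0.02 m and contact force between carrier and spare_carrier below 0.1 N and contact force between carrier and spare_shaft below 0.1 N and contact force between carrier and collar below 0.1 N and contact force between carrier and screwdriver below 0.1 N and contact force between carrier and carton below 0.1 N and contact force between carrier and screw_jar below 0.1 N and contact force between carrier and steel_block below 0.1 N and horizontal distance between carrier and station below 0.1 m); the arm keeps its last pose, push and grip.
It fails at once if the tip is pressed on the shaft with more than 12 N (contact force between tip and carrier above 12 N).
It fails at once if a bystander is moved by more than 30 mm (distance of any of spare_carrier, spare_shaft, collar, screwdriver, carton, screw_jar, steel_block from where it was at the start of the episode above 0.03 m).
It also fails if it takes over 51 s, if anything falls off the work surface, if the arm or the gripper's body presses on something with over 40 N, if the wrist force passes 120 N, or if a joint passes its speed limit or range.

### The arm

A 6-joint arm with a two-finger parallel gripper is mounted at the origin on the work surface. World frame = base frame: x ahead of the robot, y to its left, z up, the work surface at z = 0. Lengths are in m, angles in rad, forces in N, time in s.
With the tool pointing down it reaches from about 0.375 to 0.9 m from the base axis. Payload 3.1 kg.
Tool frame: the origin (TCP) lies at the very end of the fingers, on their centre line; the grasp point (between the pads) lies 19 mm behind it; z points along the fingers, y is the direction in which the jaws open and shut (so a half turn about z gives the same grasp; the last joint's range is limited). The gripper opens to 85 mm and grips with 20 to 120 N. Pads are 22 mm wide; open, the fingers measure 114 mm over their backs; the gripper's body (76 mm by 85 mm) begins 54 mm behind the grasp point. The pads swing forward as they close: fully open they stand 13 mm farther back than shut.
Start: joints at [-1.409, 0.527, 1.433, -0, 1.181, -0.178], TCP at [0.209, -0.589, 0.231] pointing down, gripper open.
Joint ranges: [-3.08, 3.08], [-0.75, 2.2], [0.22, 2.44], [-1.43, 4.57], [0, 2.65], [-2.85, 2.85]. Speed limits (rad/s): [2.79, 2.79, 3.14, 3.14, 3.14, 3.14].

### API

Orientations are given as a unit quaternion [x, y, z, w].
In Python, from station import manip gives the robot as it stands.
- The arm moves only by the tool send_rows, never from a script. Its argument "motion" is a list of rows, each an object with "gripper": the finger opening in mm, from 0 to 85.4; "travel": the shift along the tool's x, y, z in mm, a list of three; "rotation": the turn, a rotation vector about the tool's x, y, z in degrees, a list of three. In form: [{"gripper": gripper, "travel": [x, y, z], "rotation": [ax, ay, az]}, ...]. A call has 1 to 12 rows; each row shifts and turns the commanded pose from where the row before left it, along the tool's axes as they then stand; what a row does not reach is not made up. A row lasts 1/12 s, in which the tool goes at most 41.7 mm and 7.16 degrees, less where a joint would pass 70% of its speed; a pose out of reach is approached as far as the arm can. A call is refused whole if a number of a shift passes 41.7 or a number of a turn 7.16, either way. A call with a gripper value outside its range is refused whole. The fingers move at their own pace and stop on an object; "newtons" is the grip in N (left out, the last holds). Time passes only in rows, so rows that do not move let the fingers close. It gives the time, the measured TCP pose, the force and the opening at its end, in the units of the state.
- manip.sense(): the state, without advancing time (a new reading comes with each control period).
- manip.snapshot(name): name is "scene" or "top"; returns the picture (480x640x3 uint8, red, green, blue); there is no depth.
- manip.calibration(name): a dict with "fx", "fy", "cx", "cy" (pixels), "k1" (the pictures are not rectified: a ray, as slopes to the right and down, at radius r is drawn at 1 + k1 r^2 times it, then the intrinsics apply), "cam_to_world" (4x4, takes a point from camera to world coordinates). Camera axes: x right, y down, z forward; pixel columns grow to the right and rows downward; lengths in m; the calibration is good to about 2 mm. A picture is of the moment at which its call begins. calibration takes no time and is no camera call.
- manip.sign_off(): hands the job in, once; it reports no verdict.
The state is a dict: "t": time; "q": joint angles; "qd": joint speeds; "tau": joint torques, N m; "tcp_pos": TCP position; "tool_rot": TCP orientation; "force": force on the tool from outside, world axes, zero at the start; "ft_torque": the same for the moment, N m; "finger_gap": opening from 0.0 (shut) to 1.0 (fully open).
Only numpy, scipy, OpenCV 4.12 (cv2) and the standard library are available. Lean on these libraries where they do the work, as an engineer would, in place of code of your own. Each camera call takes 0.05 s, during which the arm holds its last target. There are 200 camera calls.

## Working session

There is one attempt and no reset: what is moved stays moved. The work goes in short steps, Python scripts to look and compute and a tool call to move; the robot and the scene stay as the last step left them, time stands still between calls to the robot, and variables do not carry over. Pictures are saved under pics/ and viewed, about 8 in all and at most 12, crops included, and the job is handed in when it is done.

Besides the shell and the picture viewer there is one more tool, called after ">>>" as name([rows], argument=value, ...), one row to a line, values as JSON. send_rows: Moves the arm, as the interface text tells. Its arguments: {"type":"object","properties":{"motion":{"type":"array","items":{"type":"object","properties":{"gripper":{"type":"number"},"travel":{"type":"array","items":{"type":"number"}},"rotation":{"type":"array","items":{"type":"number"}}}}},"newtons":{"type":"number"}},"required":["motion"]}

```bash
mkdir -p pics
cat > h.py <<'E'
import numpy as np,cv2
from station import manip
def ray(n,u,v):
    c=manip.calibration(n);d=np.array([(u-c['cx'])/c['fx'],(v-c['cy'])/c['fy']]);s=d.copy()
    for _ in range(20): s=d/(1+c['k1']*(s@s))
    M=np.array(c['cam_to_world']);return M[:3,3],M[:3,:3]@np.array([s[0],s[1],1])
def onz(n,u,v,z):
    o,d=ray(n,u,v);return o+d*(z-o[2])/d[2]
def proj(n,p):
    c=manip.calibration(n);M=np.array(c['cam_to_world']);q=M[:3,:3].T@(np.array(p)-M[:3,3]);s=q[:2]/q[2];s=s*(1+c['k1']*(s@s));return np.array([c['fx']*s[0]+c['cx'],c['fy']*s[1]+c['cy']])
def tri(a,b):
    (o1,d1),(o2,d2)=a,b
    A=np.stack([d1,-d2],1);t=np.linalg.lstsq(A,o2-o1,rcond=None)[0];p,q=o1+d1*t[0],o2+d2*t[1];return (p+q)/2,np.linalg.norm(p-q)
E
python3 - <<'E'
from h import *
for n in ("scene","top"):
    cv2.imwrite(f"pics/{n}0.png",manip.snapshot(n)[:,:,::-1]); print(n,manip.calibration(n))
print(manip.sense())
E
```

```text
scene {'fx': 482.6698889487851, 'fy': 482.6698889487851, 'cx': 324.1662808078289, 'cy': 238.5431169970962, 'k1': -0.07848512028853662, 'cam_to_world': array([[-0.60835543,  0.47828416, -0.6333624 ,  1.23192233],
       [ 0.79347525,  0.38395972, -0.47219906,  0.51707195],
       [ 0.01734032, -0.78982226, -0.61309063,  0.75093112],
       [ 0.        ,  0.        ,  0.        ,  1.        ]])}
top {'fx': 606.8849600502773, 'fy': 606.8849600502773, 'cx': 323.2823210294887, 'cy': 231.76811133236535, 'k1': 0.04115194923502984, 'cam_to_world': array([[-1.65051533e-02, -9.93388118e-01,  1.13611737e-01,
         3.77947373e-01],
       [-9.99808453e-01,  1.75926929e-02,  8.57640466e-03,
        -6.83966630e-04],
       [-1.05184349e-02, -1.13448420e-01, -9.93488208e-01,
         1.47926032e+00],
       [ 0.00000000e+00,  0.00000000e+00,  0.00000000e+00,
         1.00000000e+00]])}
{'t': 0.1, 'q': array([-1.40853351e+00,  5.28370850e-01,  1.43375839e+00, -1.89231784e-05,
        1.18143965e+00, -1.78496578e-01]), 'qd': array([-0.00238569, -0.0009113 , -0.00226882,  0.00017635,  0.00023282,
        0.0007125 ]), 'tau': array([ 2.66249926e-04, -4.43304598e+01, -1.78585821e+01, -3.01212040e-04,
        3.89678913e-03, -6.45740698e-06]), 'tcp_pos': array([ 0.20879552, -0.58840617,  0.23043796]), 'tool_rot': array([ 9.85519366e-01,  1.69560028e-01, -7.29251994e-07, -9.88154244e-04]), 'force': array([-0.33095512, -0.41769981,  0.77334808]), 'ft_torque': array([ 0.00259561,  0.04595219, -0.01381801]), 'finger_gap': 0.9936552498695129}
```

View pics/top0.png

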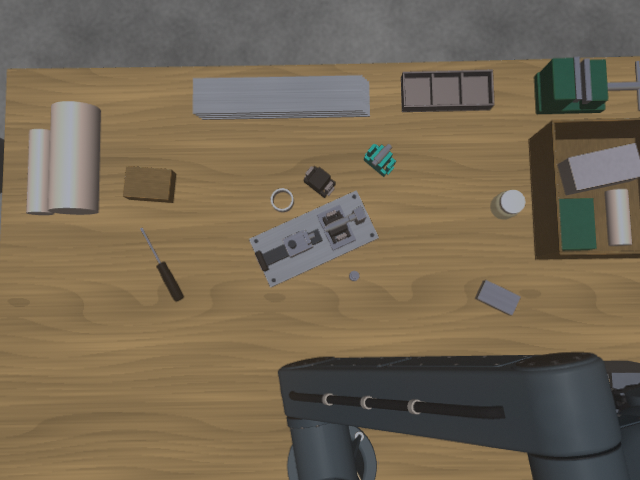

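View pics/scene0.png

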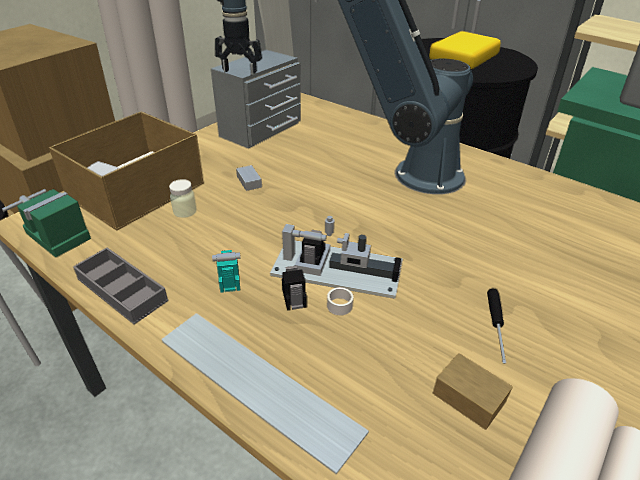

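The top view shows the station plate around (314,239): readout at its left end (262,259), knob near (293,243) and the latched carrier near (338,226). Look-alikes are the spare black carrier without a shaft at (320,180), the turquoise carrier with a shaft at (380,158), and the spare shaft at (354,276) against the knob. I choose the black carrier in the dock on the plate. Next I measure the plate and check the choice in a close crop.

Run:
```python
from h import *
t=cv2.imread("pics/top0.png");hsv=cv2.cvtColor(t,cv2.COLOR_BGR2HSV)
m=(hsv[...,1]<60).astype(np.uint8);r=np.zeros_like(m);r[187:292,243:385]=1
m=cv2.morphologyEx(m*r,cv2.MORPH_CLOSE,np.ones((5,5)))
cs,_=cv2.findContours(m,0,2);c=max(cs,key=cv2.contourArea);print(cv2.contourArea(c))
W=np.array([onz("top",*p[0],0.012)[:2] for p in c]).astype(np.float32)
(cx,cy),s,a=cv2.minAreaRect(W);B=cv2.boxPoints(((cx,cy),s,a));print((cx,cy),s,a);print(B)
for b in B: print(proj("top",[*b,.012]))
# station y toward readout: +world y
e=[B[1]-B[0],B[2]-B[1]];l=max(e,key=np.linalg.norm);l=l/np.linalg.norm(l);l=l*np.sign(l[1])
ux=np.array([l[1],-l[0]]);o=np.array([cx,cy])-l*.060
print("yaxis",l,"x",ux,"origin",o,"yaw(x)deg",np.degrees(np.arctan2(ux[1],ux[0])))
a1=cv2.resize(t[170:295,235:395],None,fx=4.5,fy=4.5,interpolation=2)
P=lambda x,y,z:np.r_[o+ux*x+l*y,z]
for q in [P(0,126,106)*0+P(0,.126,.106),P(0,0.03,.086),P(0,-.03,.086),P(-.033,0,.078),P(.033,0,.078),P(0,-.058,.097)]:
    u=((proj("top",q)-[235,170]+.5)*4.5).astype(int);cv2.drawMarker(a1,tuple(map(int,u)),(0,0,255),0,12,1)
cv2.imwrite("pics/c1.png",a1)
s=cv2.imread("pics/scene0.png");a2=cv2.resize(s[205:315,255:415],None,fx=4.5,fy=4.5,interpolation=2)
for q in [P(0,.126,.106),P(0,0.03,.086),P(0,-.03,.086),P(-.033,0,.064),P(.033,0,.064),P(0,-.058,.097)]:
    u=((proj("scene",q)-[255,205]+.5)*4.5).astype(int);cv2.drawMarker(a2,tuple(map(int,u)),(0,0,255),0,12,1)
cv2.imwrite("pics/c2.png",a2)
```

```text
6218.0
(0.5305351614952087, 0.03700925409793854) (0.13093863427639008, 0.2910608649253845) 23.604578018188477
[[ 0.41227     0.14414789]
 [ 0.52881724 -0.12256013]
 [ 0.6488003  -0.07012938]
 [ 0.5322531   0.19657864]]
[269.33943158 287.77565047]
[378.80821777 237.71710011]
[356.08471994 189.4056833 ]
[247.48685439 238.61142508]
yaxis [-0.4004222   0.91633075] x [0.91633075 0.4004222 ] origin [ 0.55456049 -0.01797059] yaw(x)deg 23.604574
```

View pics/c1.png

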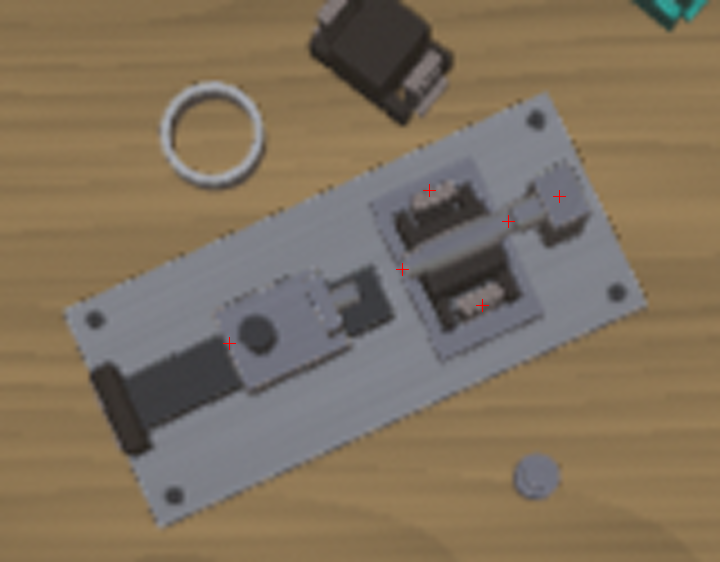

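View pics/c2.png

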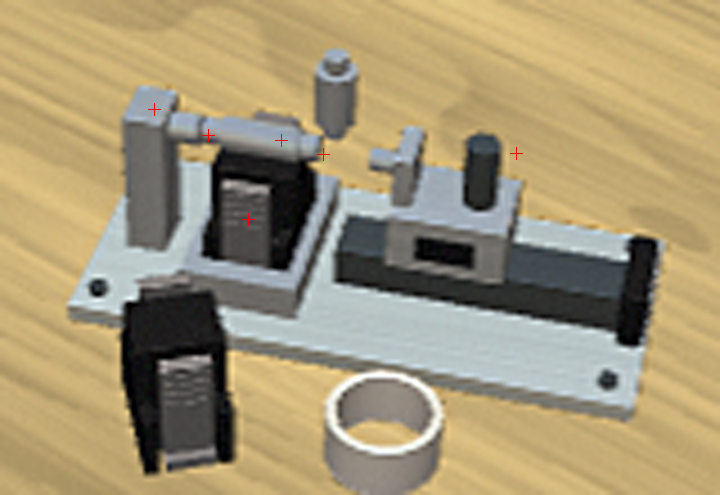

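The crops confirm it: in the dock is the black carrier with a steel shaft and grey catches, with catch pads at crop1 (430,190) and (482,305). The knob is the dark cylinder at crop1 (257,335) and crop2 (484,143), and the jaw starts a bit off its open end.

```bash
cat >> h.py <<'E'
l=np.array([-0.40042,0.91633]);ux=np.array([0.91633,0.40042]);o=np.array([0.55456,-0.01797])
def st(p): d=np.array(p[:2])-o;return np.array([d@ux,d@l])
from scipy.spatial.transform import Rotation as R
Rt=np.column_stack([np.r_[l,0],np.r_[ux,0],[0,0,-1]])
def rem(xs,ys,z):
    s=manip.sense();T=R.from_quat(s['tool_rot']);p=np.r_[o+ux*xs+l*ys,z]
    print('t',s['t'],'tcp st',np.round(st(s['tcp_pos'])*1e3,1),'z',round(s['tcp_pos'][2]*1e3,1),'F st',np.round([s['force'][:2]@ux,s['force'][:2]@l,s['force'][2]],2),'gap',s['finger_gap'])
    print('rem tool mm',np.round(T.inv().apply(p-s['tcp_pos'])*1e3,1),'rot',np.round(np.degrees((T.inv()*R.from_matrix(Rt)).as_rotvec()),2),'q',np.round(s['q'],2))
E
python3 - <<'E'
from h import *
a=np.array([257,334])/4.5+[235,170]-.5;b=np.array([484,143])/4.5+[255,205]-.5
p=onz("top",*a,.106);q=onz("scene",*b,.106);print(p,st(p),q,st(q));print(tri(ray("top",*a),ray("scene",*b)))
# tip end & shaft ends from scene/top
for n,u in (("top",np.array([357,294])/4.5+[235,170]-.5),("scene",np.array([372,158])/4.5+[255,205]-.5)): print(n,"tip",st(onz(n,*u,.085)))
for n,u in (("top",np.array([415,263])/4.5+[235,170]-.5),("scene",np.array([322,147])/4.5+[255,205]-.5)): print(n,"shaft end",st(onz(n,*u,.086)))
rem(0,.11,.2)
E
```

```text
[0.50891315 0.08361913 0.106     ] [-0.00114926  0.11136708] [0.50704899 0.08039539 0.106     ] [-0.0041483   0.10915952]
(array([0.50915835, 0.08271196, 0.10829242]), np.float64(0.0017917112666658596))
top tip [-0.00137963  0.05656382]
scene tip [-0.00467158  0.05366249]
top shaft end [0.00068026 0.02285292]
scene shaft end [-0.00560911  0.02772498]
t 0.1 tcp st [-545.2 -384.3] z 230.4 F st [-0.47 -0.25  0.77] gap 0.9936552498695129
rem tool mm [ 508.7 -531.7   31.6] rot [-7.000e-02 -1.100e-01 -9.408e+01] q [-1.41  0.53  1.43 -0.    1.18 -0.18]
```

>>> send_rows([
  {"gripper":85,"travel":[40,0,0],"rotation":[0,0,-4.7]},
  {"gripper":85,"travel":[40,0,0],"rotation":[0,0,-4.7]},
  {"gripper":85,"travel":[40,0,0],"rotation":[0,0,-4.7]},
  {"gripper":85,"travel":[40,0,0],"rotation":[0,0,-4.7]},
  {"gripper":85,"travel":[40,0,0],"rotation":[0,0,-4.7]},
  {"gripper":85,"travel":[40,0,0],"rotation":[0,0,-4.7]},
  {"gripper":85,"travel":[40,0,0],"rotation":[0,0,-4.7]},
  {"gripper":85,"travel":[40,0,0],"rotation":[0,0,-4.7]},
  {"gripper":85,"travel":[40,0,0],"rotation":[0,0,-4.7]},
  {"gripper":85,"travel":[40,0,0],"rotation":[0,0,-4.7]},
  {"gripper":85,"travel":[40,0,0],"rotation":[0,0,-4.7]},
  {"gripper":85,"travel":[40,0,0],"rotation":[0,0,-4.7]},
])

```text
t: 1.1
tcp_pos: [0.5337, -0.2591, 0.2308]
tool_rot: [0.787, 0.617, 0.0, -0.0]
force: [1.6, 0.5, 0.0]
finger_gap: 0.996
```

```bash
python3 -c "
from h import *
rem(-.0015,.111,.14)"
```

```text
t 1.1 tcp st [-115.7 -212.6] z 230.8 F st [ 1.66 -0.21  0.03] gap 0.995680889182032
rem tool mm [ 326.4 -106.1   90.9] rot [ 0.000e+00 -1.000e-02 -3.744e+01] q [-0.64  0.49  1.52  0.    1.14 -0.4 ]
```

>>> send_rows([
  {"gripper":85,"travel":[38.7,0,0],"rotation":[0,0,-4.16]},
  {"gripper":85,"travel":[38.7,0,0],"rotation":[0,0,-4.16]},
  {"gripper":85,"travel":[38.7,0,0],"rotation":[0,0,-4.16]},
  {"gripper":70,"travel":[38.7,0,0],"rotation":[0,0,-4.16]},
  {"gripper":60,"travel":[38.7,0,0],"rotation":[0,0,-4.16]},
  {"gripper":60,"travel":[38.7,0,0],"rotation":[0,0,-4.16]},
  {"gripper":60,"travel":[38.7,0,0],"rotation":[0,0,-4.16]},
  {"gripper":60,"travel":[38.7,0,0],"rotation":[0,0,-4.16]},
  {"gripper":60,"travel":[38.7,0,0],"rotation":[0,0,-4.16]},
  {"gripper":60,"travel":[0,0,30],"rotation":[0,0,0]},
  {"gripper":60,"travel":[0,0,30],"rotation":[0,0,0]},
  {"gripper":60,"travel":[0,0,0],"rotation":[0,0,0]},
])

```text
t: 2.1
tcp_pos: [0.5131, 0.0821, 0.1669]
tool_rot: [0.548, 0.836, -0.003, -0.005]
force: [-0.5, -0.2, 0.2]
finger_gap: 0.706
```

Run:
```python
from h import *
rem(-.0015,.111,.078)
t=manip.snapshot("top")[...,::-1];s=manip.snapshot("scene")[...,::-1]
a=cv2.resize(s[150:310,240:420],None,fx=3,fy=3,interpolation=2);b=cv2.resize(t[170:295,220:395],None,fx=3,fy=3,interpolation=2)
h=max(a.shape[0],b.shape[0]);c=np.zeros((h,100+0,3),np.uint8)
im=np.zeros((h,a.shape[1]+b.shape[1],3),np.uint8);im[:a.shape[0],:a.shape[1]]=a;im[:b.shape[0],a.shape[1]:]=b
cv2.imwrite("pics/d1.png",cv2.resize(im,None,fx=.72,fy=.72))
```

```text
t 2.1 tcp st [  2.1 108.3] z 166.9 F st [-0.53  0.03  0.25] gap 0.7056124047418874
rem tool mm [ 2.2 -2.7 89. ] rot [-0.56 -0.28 -0.13] q [-0.06  0.48  1.75 -0.    0.92 -0.47]
```

View pics/d1.png

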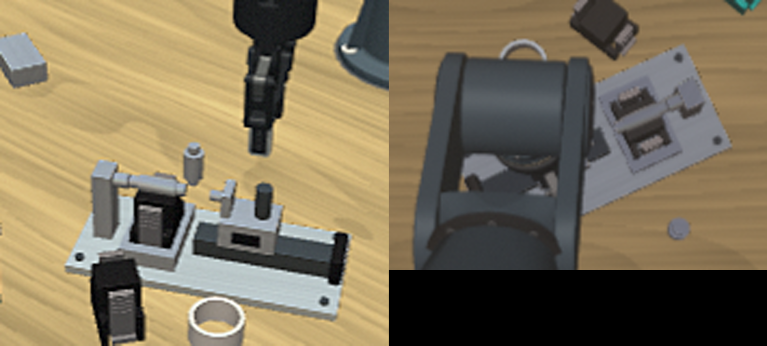

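The fingers hang about 6 cm above the knob (image 263,190) and in line with it. I descend with the small correction and grip.

>>> send_rows([
  {"gripper":60,"travel":[0,0,0],"rotation":[0,0,0]},
  {"gripper":60,"travel":[2,-2.5,25],"rotation":[0,0,0]},
  {"gripper":60,"travel":[0,0,25],"rotation":[0,0,0]},
  {"gripper":60,"travel":[0,0,0],"rotation":[0,0,0]},
  {"gripper":60,"travel":[0,0,0],"rotation":[0,0,0]},
], newtons=20)

```text
t: 2.62
tcp_pos: [0.5148, 0.0812, 0.1219]
tool_rot: [0.55, 0.835, -0.0, -0.0]
force: [0.8, -0.9, 1.0]
finger_gap: 0.702
```

```bash
python3 -c "
from h import *
rem(-.0015,.111,.078)"
```

```text
t 2.6167 tcp st [  3.3 106.9] z 121.9 F st [ 0.41 -1.13  0.97] gap 0.7017639832615991
rem tool mm [ 4.1 -4.8 43.9] rot [-0.  -0.  -0.3] q [-0.06  0.55  1.79  0.    0.8  -0.46]
```

>>> send_rows([
  {"gripper":60,"travel":[4.1,-4.8,0],"rotation":[0,0,-0.3]},
  {"gripper":60,"travel":[0,0,22],"rotation":[0,0,0]},
  {"gripper":60,"travel":[0,0,20],"rotation":[0,0,0]},
  {"gripper":60,"travel":[0,0,0],"rotation":[0,0,0]},
  {"gripper":60,"travel":[0,0,0],"rotation":[0,0,0]},
  {"gripper":35,"travel":[0,0,0],"rotation":[0,0,0]},
  {"gripper":26,"travel":[0,0,0],"rotation":[0,0,0]},
  {"gripper":26,"travel":[0,0,0],"rotation":[0,0,0]},
  {"gripper":26,"travel":[0,0,0],"rotation":[0,0,0]},
])

```text
t: 3.37
tcp_pos: [0.5089, 0.0837, 0.0803]
tool_rot: [0.547, 0.837, 0.0, 0.001]
force: [-0.1, -1.4, 0.1]
finger_gap: 0.306
```

Run:
```python
from h import *
rem(-.0015,.111,.078)
s=manip.snapshot("scene")[...,::-1]
cv2.imwrite("pics/d2.png",cv2.resize(s[170:300,270:420],None,fx=4.5,fy=4.5,interpolation=2))
```

```text
t 3.3667 tcp st [ -1.1 111.4] z 80.3 F st [-0.67 -1.25  0.1 ] gap 0.3063762468585844
rem tool mm [-0.4 -0.4  2.3] rot [0.1  0.05 0.07] q [-0.05  0.62  1.83  0.    0.69 -0.47]
```

View pics/d2.png

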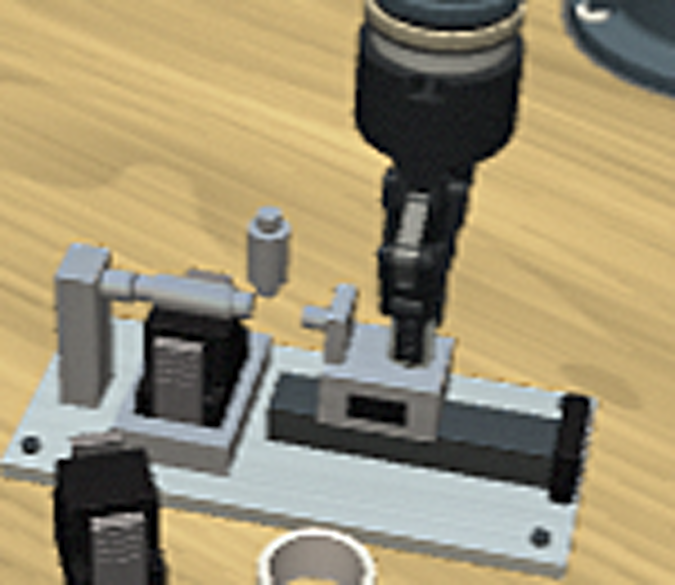

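The knob is enclosed by the fingers at (412,345). I close on it and draw it to the open stop first, to reference the joint zero.

>>> send_rows([
  {"gripper":20,"travel":[0,0,0],"rotation":[0,0,0]},
  {"gripper":12,"travel":[0,0,0],"rotation":[0,0,0]},
  {"gripper":12,"travel":[0,0,0],"rotation":[0,0,0]},
  {"gripper":12,"travel":[0,0,0],"rotation":[0,0,0]},
  {"gripper":12,"travel":[4,0,0],"rotation":[0,0,0]},
  {"gripper":12,"travel":[4,0,0],"rotation":[0,0,0]},
  {"gripper":12,"travel":[2,0,0],"rotation":[0,0,0]},
  {"gripper":12,"travel":[0,0,0],"rotation":[0,0,0]},
  {"gripper":12,"travel":[0,0,0],"rotation":[0,0,0]},
])

```text
t: 4.17
tcp_pos: [0.5047, 0.0932, 0.0797]
tool_rot: [0.547, 0.837, 0.0, 0.001]
force: [0.8, 1.0, 5.6]
finger_gap: 0.199
```

```bash
python3 -c "
from h import *
rem(-.0015,.126,.078)"
```

```text
t 4.1667 tcp st [ -1.1 121.9] z 79.7 F st [1.08 0.58 5.56] gap 0.19949955021010682
rem tool mm [ 4.1 -0.4  1.7] rot [0.08 0.03 0.07] q [-0.04  0.62  1.84  0.    0.68 -0.45]
```

>>> send_rows([
  {"gripper":12,"travel":[1.5,0,-0.5],"rotation":[0,0,0]},
  {"gripper":12,"travel":[1.5,0,-0.5],"rotation":[0,0,0]},
  {"gripper":12,"travel":[0,0,0],"rotation":[0,0,0]},
  {"gripper":12,"travel":[0,0,0],"rotation":[0,0,0]},
])

```text
t: 4.5
tcp_pos: [0.5035, 0.096, 0.0798]
tool_rot: [0.547, 0.837, 0.0, 0.0]
force: [3.9, 2.3, -5.3]
finger_gap: 0.202
```

```bash
python3 -c "
from h import *
rem(-.0015,.126,.078)"
```

```text
t 4.5 tcp st [ -1.2 124.9] z 79.8 F st [ 4.5   0.5  -5.32] gap 0.20216985417571173
rem tool mm [ 1.1 -0.3  1.8] rot [ 0.05 -0.01  0.05] q [-0.03  0.62  1.84  0.    0.68 -0.44]
```

>>> send_rows([
  {"gripper":12,"travel":[1,0,0],"rotation":[0,0,0]},
  {"gripper":12,"travel":[0,0,0],"rotation":[0,0,0]},
  {"gripper":12,"travel":[0,0,0],"rotation":[0,0,0]},
])

```text
t: 4.75
tcp_pos: [0.5034, 0.0962, 0.0799]
tool_rot: [0.547, 0.837, 0.0, 0.001]
force: [5.8, -0.6, -9.1]
finger_gap: 0.203
```

```bash
python3 -c "
from h import *
rem(-.0015,.126,.078)"
```

```text
t 4.75 tcp st [ -1.2 125.2] z 79.9 F st [ 5.09 -2.87 -9.1 ] gap 0.20312865565924715
rem tool mm [ 0.8 -0.3  1.9] rot [0.05 0.04 0.06] q [-0.03  0.62  1.84 -0.    0.68 -0.44]
```

>>> send_rows([
  {"gripper":12,"travel":[1.2,0,0],"rotation":[0,0,0]},
  {"gripper":12,"travel":[0,0,0],"rotation":[0,0,0]},
  {"gripper":12,"travel":[0,0,0],"rotation":[0,0,0]},
])

```text
t: 5.0
tcp_pos: [0.5034, 0.0963, 0.0799]
tool_rot: [0.547, 0.837, -0.0, 0.001]
force: [5.7, -5.0, -9.4]
finger_gap: 0.198
```

```bash
python3 -c "
from h import *
rem(-.0015,.126,.078)"
```

```text
t 5.0 tcp st [ -1.1 125.2] z 79.9 F st [ 3.23 -6.89 -9.37] gap 0.19752539184267376
rem tool mm [ 0.8 -0.4  1.9] rot [0.06 0.14 0.11] q [-0.03  0.62  1.84 -0.    0.68 -0.44]
```

The stop shows at station y=125.2 (expected 126), so joint 0 is there. Next I advance to a joint of about 0.036, then creep.

>>> send_rows([
  {"gripper":12,"travel":[-2,0,0.3],"rotation":[0,0,0]},
  {"gripper":12,"travel":[-5,0,0.2],"rotation":[0,0,0]},
  {"gripper":12,"travel":[-6,0,0],"rotation":[0,0,0]},
  {"gripper":12,"travel":[-6,0,0],"rotation":[0,0,0]},
  {"gripper":12,"travel":[-6,0,0],"rotation":[0,0,0]},
  {"gripper":12,"travel":[-5,0,0],"rotation":[0,0,0]},
  {"gripper":12,"travel":[-4,0,0],"rotation":[0,0,0]},
  {"gripper":12,"travel":[-2,0,0],"rotation":[0,0,0]},
  {"gripper":12,"travel":[0,0,0],"rotation":[0,0,0]},
  {"gripper":12,"travel":[0,0,0],"rotation":[0,0,0]},
])

```text
t: 5.83
tcp_pos: [0.5171, 0.0648, 0.0799]
tool_rot: [0.547, 0.837, 0.0, 0.0]
force: [4.6, 0.9, -4.6]
finger_gap: 0.202
```

```bash
python3 -c "
from h import *
rem(-.0015,.0802,.078)"
```

```text
t 5.8333 tcp st [-1.2 90.8] z 79.9 F st [ 4.55 -1.03 -4.55] gap 0.20155618365065786
rem tool mm [-10.6  -0.3   1.9] rot [0.06 0.01 0.04] q [-0.09  0.63  1.82  0.    0.7  -0.5 ]
```

>>> send_rows([
  {"gripper":12,"travel":[-2,0,0],"rotation":[0,0,0]},
  {"gripper":12,"travel":[-2,0,0],"rotation":[0,0,0]},
  {"gripper":12,"travel":[-0.8,0,0],"rotation":[0,0,0]},
  {"gripper":12,"travel":[0,0,0],"rotation":[0,0,0]},
])

```text
t: 6.17
tcp_pos: [0.5189, 0.0607, 0.0798]
tool_rot: [0.547, 0.837, 0.001, 0.0]
force: [3.7, 3.4, -5.6]
finger_gap: 0.201
```

```bash
python3 -c "
from h import *
rem(-.0015,.0802,.078)"
```

```text
t 6.1667 tcp st [-1.2 86.4] z 79.8 F st [ 4.76  1.67 -5.6 ] gap 0.20103994307697642
rem tool mm [-6.2 -0.3  1.8] rot [ 0.06 -0.02  0.04] q [-0.1   0.63  1.81  0.    0.7  -0.51]
```

>>> send_rows([
  {"gripper":12,"travel":[-1,0,0],"rotation":[0,0,0]},
  {"gripper":12,"travel":[-1,0,0],"rotation":[0,0,0]},
  {"gripper":12,"travel":[0,0,0],"rotation":[0,0,0]},
  {"gripper":12,"travel":[0,0,0],"rotation":[0,0,0]},
])

```text
t: 6.5
tcp_pos: [0.5196, 0.059, 0.0798]
tool_rot: [0.547, 0.837, 0.001, 0.0]
force: [4.1, 4.1, -4.6]
finger_gap: 0.2
```

```bash
python3 -c "
from h import *
rem(-.0015,.0802,.078)"
```

```text
t 6.5 tcp st [-1.2 84.6] z 79.8 F st [ 5.42  2.16 -4.59] gap 0.1998998800487519
rem tool mm [-4.4 -0.3  1.8] rot [ 0.05 -0.03  0.05] q [-0.1   0.63  1.81  0.    0.7  -0.52]
```

>>> send_rows([
  {"gripper":12,"travel":[-1,0,0],"rotation":[0,0,0]},
  {"gripper":12,"travel":[-1,0,0],"rotation":[0,0,0]},
  {"gripper":12,"travel":[0,0,0],"rotation":[0,0,0]},
  {"gripper":12,"travel":[0,0,0],"rotation":[0,0,0]},
])

```text
t: 6.83
tcp_pos: [0.5203, 0.0575, 0.0798]
tool_rot: [0.547, 0.837, 0.001, -0.0]
force: [4.8, 4.0, -4.0]
finger_gap: 0.2
```

Run:
```python
from h import *
rem(-.0015,.0802,.078)
s=manip.snapshot("scene")[...,::-1]
cv2.imwrite("pics/d3.png",cv2.resize(s[210:290,270:390],None,fx=6,fy=6,interpolation=2))
```

```text
t 6.8333 tcp st [-1.2 82.9] z 79.8 F st [ 5.95  1.74 -3.98] gap 0.20033582544162476
rem tool mm [-2.7 -0.3  1.8] rot [ 0.05 -0.06  0.03] q [-0.1   0.63  1.81  0.    0.7  -0.52]
```

View pics/d3.png

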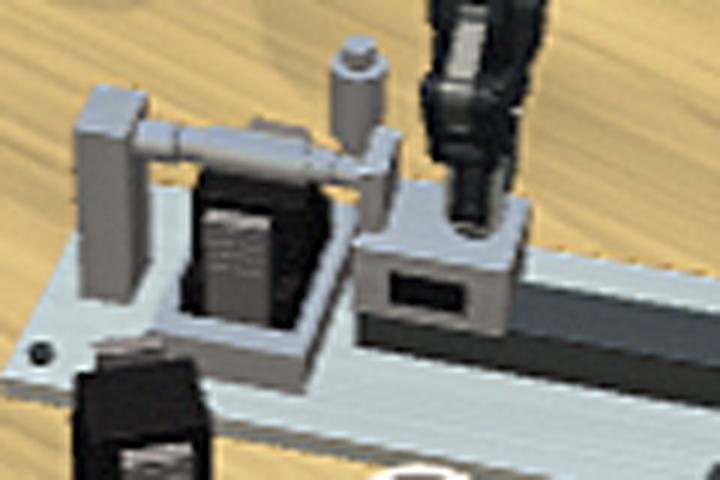

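The tip (330-360,165) meets the shaft's end and the jaw is at about 0.042. I creep on to about 0.0455.

>>> send_rows([
  {"gripper":12,"travel":[-1,0,0],"rotation":[0,0,0]},
  {"gripper":12,"travel":[-1,0,0],"rotation":[0,0,0]},
  {"gripper":12,"travel":[0,0,0],"rotation":[0,0,0]},
  {"gripper":12,"travel":[0,0,0],"rotation":[0,0,0]},
])

```text
t: 7.22
tcp_pos: [0.521, 0.0559, 0.0799]
tool_rot: [0.547, 0.837, 0.001, -0.0]
force: [4.4, 4.4, -4.1]
finger_gap: 0.199
```

```bash
python3 -c "
from h import *
rem(-.0015,.0802,.078)"
```

```text
t 7.2167 tcp st [-1.2 81.1] z 79.9 F st [ 5.78  2.25 -4.15] gap 0.19899288989656597
rem tool mm [-0.9 -0.3  1.9] rot [ 0.06 -0.07  0.03] q [-0.11  0.63  1.81  0.    0.7  -0.52]
```

>>> send_rows([
  {"gripper":12,"travel":[-1,0,0],"rotation":[0,0,0]},
  {"gripper":12,"travel":[-0.5,0,0],"rotation":[0,0,0]},
  {"gripper":12,"travel":[0,0,0],"rotation":[0,0,0]},
  {"gripper":12,"travel":[0,0,0],"rotation":[0,0,0]},
  {"gripper":12,"travel":[0,0,0],"rotation":[0,0,0]},
  {"gripper":12,"travel":[0,0,0],"rotation":[0,0,0]},
])

```text
t: 7.72
tcp_pos: [0.5214, 0.0548, 0.0798]
tool_rot: [0.547, 0.837, 0.001, -0.0]
force: [5.3, 6.2, -3.1]
finger_gap: 0.202
```

Run:
```python
from h import *
rem(-.0015,.0802,.078)
s=manip.snapshot("scene")[...,::-1]
cv2.imwrite("pics/d4.png",cv2.resize(s[210:290,270:390],None,fx=6,fy=6,interpolation=2))
```

```text
t 7.7167 tcp st [-1.2 79.9] z 79.8 F st [ 7.38  3.54 -3.12] gap 0.20227389313567043
rem tool mm [ 0.3 -0.3  1.8] rot [ 0.05 -0.1   0.02] q [-0.11  0.63  1.81  0.    0.7  -0.52]
```

View pics/d4.png

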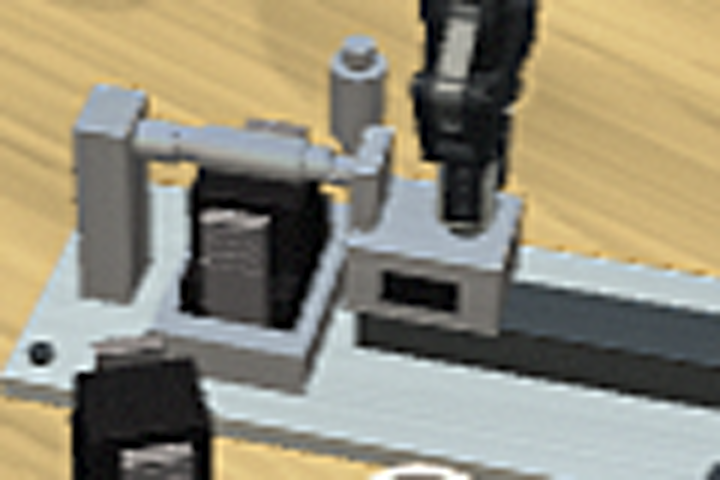

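The jaw plate has moved closer to the shaft and the visible pin is shorter. The joint is about 0.0453 and the measured push is 3.5 N. I add 0.6 mm for margin, pause, then draw back.

>>> send_rows([
  {"gripper":12,"travel":[-0.6,0,0],"rotation":[0,0,0]},
  {"gripper":12,"travel":[0,0,0],"rotation":[0,0,0]},
  {"gripper":12,"travel":[0,0,0],"rotation":[0,0,0]},
  {"gripper":12,"travel":[0,0,0],"rotation":[0,0,0]},
  {"gripper":12,"travel":[0,0,0],"rotation":[0,0,0]},
  {"gripper":12,"travel":[0,0,0],"rotation":[0,0,0]},
  {"gripper":12,"travel":[0,0,0],"rotation":[0,0,0]},
])

```text
t: 8.35
tcp_pos: [0.5216, 0.0544, 0.0798]
tool_rot: [0.547, 0.837, 0.001, -0.001]
force: [4.6, 6.5, -4.3]
finger_gap: 0.2
```

Run:
```python
from h import *
rem(-.0015,.123,.078)
# block displacement in scene: window (dark rectangle) centroid, now vs start
def win(im,x0,x1,y0,y1):
    g=cv2.cvtColor(im,cv2.COLOR_BGR2GRAY);m=(g<45).astype(np.uint8);r=np.zeros_like(m);r[y0:y1,x0:x1]=1
    n,L,S,C=cv2.connectedComponentsWithStats(m*r);return S[1:].tolist(),C[1:].tolist()
print(win(cv2.imread("pics/scene0.png"),335,370,250,270))
print(win(manip.snapshot("scene")[...,::-1].copy(),325,352,248,266))
for y in (.111,.080): print(proj("scene",np.r_[o+ux*.023+l*(y),.055]))
```

```text
t 8.35 tcp st [-1.2 79.5] z 79.8 F st [ 6.84  4.1  -4.35] gap 0.2002805183062042
rem tool mm [43.5 -0.3  1.9] rot [ 0.05 -0.12  0.01] q [-0.11  0.63  1.81  0.    0.7  -0.53]
([[359, 250, 5, 2, 7], [347, 258, 13, 7, 60], [335, 262, 14, 8, 51], [350, 266, 10, 4, 18], [361, 267, 8, 3, 12]], [[361.14285714285717, 250.28571428571428], [353.4166666666667, 260.71666666666664], [341.29411764705884, 266.29411764705884], [354.5, 267.22222222222223], [364.75, 268.25]])
([[345, 248, 2, 1, 2], [333, 255, 13, 7, 59], [330, 262, 2, 4, 6], [333, 263, 1, 2, 2], [335, 263, 1, 1, 1], [337, 264, 5, 2, 6], [343, 265, 1, 1, 1], [346, 265, 2, 1, 2]], [[345.5, 248.0], [339.4406779661017, 258.271186440678], [330.3333333333333, 263.6666666666667], [333.0, 263.5], [335.0, 263.0], [338.6666666666667, 264.1666666666667], [343.0, 265.0], [346.5, 265.0]])
[359.17008728 261.81958437]
[345.50949664 259.47827777]
```

The jaw's window moved 14.0 px, about 31.7 mm. The tool travel says 31.8 mm, so there is no slip, and the spring is about half in. Draw back.

>>> send_rows([
  {"gripper":12,"travel":[0,0,0],"rotation":[0,0,0]},
  {"gripper":12,"travel":[3,0,0],"rotation":[0,0,0]},
  {"gripper":12,"travel":[6,0,0],"rotation":[0,0,0]},
  {"gripper":12,"travel":[7,0,0],"rotation":[0,0,0]},
  {"gripper":12,"travel":[7,0,0],"rotation":[0,0,0]},
  {"gripper":12,"travel":[7,0,0],"rotation":[0,0,0]},
  {"gripper":12,"travel":[6,0,0],"rotation":[0,0,0]},
  {"gripper":12,"travel":[5,0,0],"rotation":[0,0,0]},
  {"gripper":12,"travel":[3,0,0],"rotation":[0,0,0]},
  {"gripper":12,"travel":[1,0,0],"rotation":[0,0,0]},
  {"gripper":12,"travel":[0,0,0],"rotation":[0,0,0]},
  {"gripper":12,"travel":[0,0,0],"rotation":[0,0,0]},
])

```text
t: 9.4
tcp_pos: [0.5041, 0.0946, 0.0798]
tool_rot: [0.547, 0.837, 0.0, 0.0]
force: [5.0, 3.2, -6.8]
finger_gap: 0.203
```

```bash
python3 -c "
from h import *
rem(-.0015,.123,.078)"
```

```text
t 9.4 tcp st [ -1.2 123.4] z 79.8 F st [ 5.86  0.92 -6.78] gap 0.20265411561360658
rem tool mm [-0.4 -0.3  1.8] rot [0.07 0.   0.07] q [-0.03  0.62  1.84  0.    0.68 -0.45]
```

Drawn back to about 0.002. Now release, rise, and move over the dock. By the knob reference the dock is at my (-1.1,-0.8) mm.

>>> send_rows([
  {"gripper":30,"travel":[0,0,0],"rotation":[0,0,0]},
  {"gripper":45,"travel":[0,0,0],"rotation":[0,0,0]},
  {"gripper":50,"travel":[0,0,0],"rotation":[0,0,0]},
  {"gripper":50,"travel":[0,0,-20],"rotation":[0,0,0]},
  {"gripper":50,"travel":[0,0,-35],"rotation":[0,0,0]},
  {"gripper":70,"travel":[0,0,-35],"rotation":[0,0,0]},
  {"gripper":85,"travel":[-35,0,0],"rotation":[0,0,0]},
  {"gripper":85,"travel":[-35,0,0],"rotation":[0,0,0]},
  {"gripper":85,"travel":[-35,0,0],"rotation":[0,0,0]},
  {"gripper":85,"travel":[-19,0,0],"rotation":[0,0,0]},
  {"gripper":85,"travel":[0,0,0],"rotation":[0,0,0]},
  {"gripper":85,"travel":[0,0,0],"rotation":[0,0,0]},
])

```text
t: 10.4
tcp_pos: [0.5526, -0.0204, 0.1696]
tool_rot: [0.548, 0.836, -0.0, -0.001]
force: [-1.0, -0.5, 0.4]
finger_gap: 1.001
```

Run:
```python
from h import *
rem(-.0011,-.0012,.12)
s=manip.snapshot("scene")[...,::-1]
cv2.imwrite("pics/d5.png",cv2.resize(s[165:300,260:420],None,fx=4.4,fy=4.4,interpolation=2))
```

```text
t 10.4 tcp st [-2.7 -1.4] z 169.6 F st [-1.09 -0.06  0.42] gap 1.0006709863045913
rem tool mm [ 0.1  1.7 49.6] rot [-0.1  -0.08 -0.07] q [-0.24  0.51  1.67  0.    0.96 -0.65]
```

View pics/d5.png

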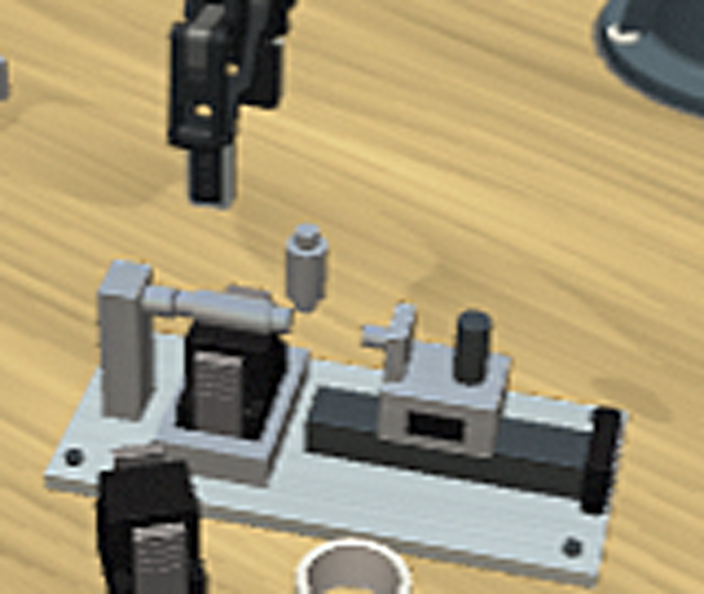

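The jaw stands at its open end (window moved +5.9 px from the start, so joint about 2 mm). The carrier sits in the dock, and the open fingers are above it. I descend straddling the catches.

>>> send_rows([
  {"gripper":85,"travel":[0,1.7,20],"rotation":[0,0,0]},
  {"gripper":85,"travel":[0,0,30],"rotation":[0,0,0]},
  {"gripper":85,"travel":[0,0,25],"rotation":[0,0,0]},
  {"gripper":85,"travel":[0,0,20],"rotation":[0,0,0]},
  {"gripper":85,"travel":[0,0,0],"rotation":[0,0,0]},
  {"gripper":85,"travel":[0,0,0],"rotation":[0,0,0]},
])

```text
t: 10.95
tcp_pos: [0.5533, -0.0174, 0.0741]
tool_rot: [0.546, 0.838, -0.001, -0.002]
force: [0.5, -1.2, 0.1]
finger_gap: 1.0
```

Run:
```python
from h import *
rem(-.0011,-.0012,.046)
```

```text
t 10.95 tcp st [-0.9  1.1] z 74.1 F st [-0.03 -1.3   0.08] gap 1.0000803680953516
rem tool mm [-2.4 -0.1 28.1] rot [-0.19 -0.15  0.15] q [-0.23  0.67  1.73  0.    0.75 -0.65]
```

>>> send_rows([
  {"gripper":85,"travel":[-2.2,0,10],"rotation":[0,0,0]},
  {"gripper":85,"travel":[0,0,10],"rotation":[0,0,0]},
  {"gripper":85,"travel":[0,0,8],"rotation":[0,0,0]},
  {"gripper":85,"travel":[0,0,0],"rotation":[0,0,0]},
  {"gripper":85,"travel":[0,0,0],"rotation":[0,0,0]},
])

```text
t: 11.37
tcp_pos: [0.5556, -0.0209, 0.0465]
tool_rot: [0.547, 0.837, -0.0, -0.001]
force: [0.3, -0.5, 0.6]
finger_gap: 0.997
```

Run:
```python
from h import *
rem(-.0011,-.0012,.046)
s=manip.snapshot("scene")[...,::-1]
cv2.imwrite("pics/d6.png",cv2.resize(s[195:290,265:375],None,fx=6,fy=6,interpolation=2))
```

```text
t 11.3667 tcp st [-0.2 -3.1] z 46.5 F st [ 0.02 -0.59  0.62] gap 0.9973946753137339
rem tool mm [ 1.9 -0.9  0.5] rot [-0.05 -0.04  0.06] q [-0.24  0.71  1.74  0.    0.69 -0.65]
```

View pics/d6.png

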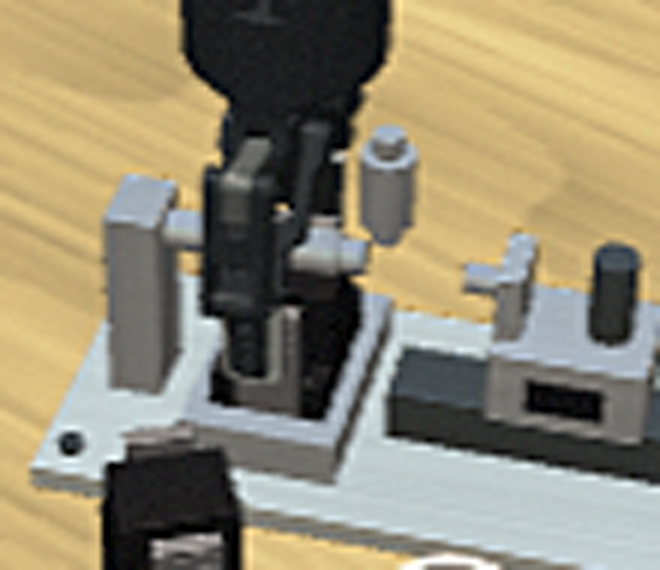

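The far finger stands in front of the far catch, about 3 mm to its -y side. I correct +2 mm and check the finger-end height by projection.

Run:
```python
from h import *
for z in (.04,.046,.052,.058,.064): print(z,(proj("scene",np.r_[o+ux*.045+l*-.003,z])-[265,195]+.5)*6)
for z in (.046,.064,.078): print('catch',z,(proj("scene",np.r_[o+ux*.032+l*-.0015,z])-[265,195]+.5)*6)
```

```text
0.04 [255.13940762 419.94293739]
0.046 [255.06444959 407.77208478]
0.052 [254.98926319 395.51681664]
0.058 [254.91384963 383.17635648]
0.064 [254.83821016 370.74991983]
catch 0.046 [268.12809311 386.6868295 ]
catch 0.064 [268.04000389 349.77719002]
catch 0.078 [267.9718558  320.53848926]
```

>>> send_rows([
  {"gripper":85,"travel":[1.9,-0.8,4],"rotation":[0,0,0]},
  {"gripper":85,"travel":[0,0,0],"rotation":[0,0,0]},
  {"gripper":75,"travel":[0,0,0],"rotation":[0,0,0]},
  {"gripper":68,"travel":[0,0,0],"rotation":[0,0,0]},
  {"gripper":60,"travel":[0,0,0],"rotation":[0,0,0]},
  {"gripper":45,"travel":[0,0,0],"rotation":[0,0,0]},
  {"gripper":40,"travel":[0,0,0],"rotation":[0,0,0]},
  {"gripper":40,"travel":[0,0,0],"rotation":[0,0,0]},
  {"gripper":40,"travel":[0,0,0],"rotation":[0,0,0]},
  {"gripper":40,"travel":[0,0,0],"rotation":[0,0,0]},
], newtons=40)

```text
t: 12.25
tcp_pos: [0.5545, -0.0197, 0.0445]
tool_rot: [0.547, 0.837, -0.0, 0.0]
force: [-2.7, -0.4, 11.9]
finger_gap: 0.576
```

Run:
```python
from h import *
rem(-.0011,-.0012,.046)
print(manip.sense()['finger_gap']*85.4)
```

```text
t 12.25 tcp st [-0.8 -1.5] z 44.5 F st [-2.65  0.7  11.89] gap 0.5760126931199742
rem tool mm [ 0.3 -0.3 -1.5] rot [0.01 0.04 0.08] q [-0.24  0.72  1.75 -0.    0.68 -0.65]
49.1914839924458
```

The opening is about 49-50 mm, so both catches are fully in. Lift slowly at first.

>>> send_rows([
  {"gripper":40,"travel":[0,0,-2],"rotation":[0,0,0]},
  {"gripper":40,"travel":[0,0,-2],"rotation":[0,0,0]},
  {"gripper":40,"travel":[0,0,-2],"rotation":[0,0,0]},
  {"gripper":40,"travel":[0,0,-3],"rotation":[0,0,0]},
  {"gripper":40,"travel":[0,0,-3],"rotation":[0,0,0]},
  {"gripper":40,"travel":[0,0,0],"rotation":[0,0,0]},
  {"gripper":40,"travel":[0,0,0],"rotation":[0,0,0]},
])

```text
t: 12.83
tcp_pos: [0.5546, -0.0195, 0.0548]
tool_rot: [0.547, 0.837, 0.0, 0.0]
force: [-0.8, 0.7, -3.7]
finger_gap: 0.57
```

Run:
```python
from h import *
rem(-.0011,-.0012,.046)
print(manip.sense()['finger_gap']*85.4)
s=manip.snapshot("scene")[...,::-1]
cv2.imwrite("pics/d7.png",cv2.resize(s[195:290,265:375],None,fx=6,fy=6,interpolation=2))
```

```text
t 12.8333 tcp st [-0.6 -1.4] z 54.8 F st [-0.42  0.97 -3.66] gap 0.5697820249184673
rem tool mm [ 0.2 -0.5  8.8] rot [0.01 0.01 0.06] q [-0.24  0.7   1.74  0.    0.7  -0.65]
48.65938492803711
```

View pics/d7.png

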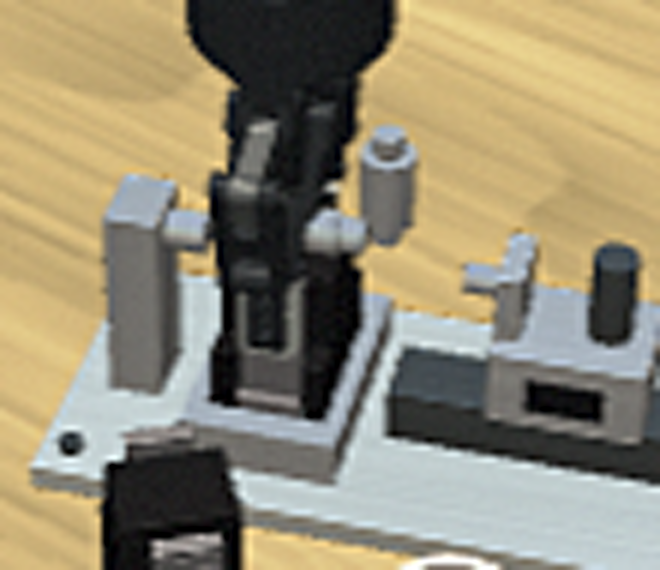

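The shaft's end rose by 20 crop px (about 10 mm), and the wrist carries about 3.7 N, so the hooks let go. Lift on.

>>> send_rows([
  {"gripper":40,"travel":[0.5,0,-5],"rotation":[0,0,0]},
  {"gripper":40,"travel":[0,0,-8],"rotation":[0,0,0]},
  {"gripper":40,"travel":[0,0,-12],"rotation":[0,0,0]},
  {"gripper":40,"travel":[0,0,-15],"rotation":[0,0,0]},
  {"gripper":40,"travel":[0,0,-15],"rotation":[0,0,0]},
  {"gripper":40,"travel":[0,0,-15],"rotation":[0,0,0]},
  {"gripper":40,"travel":[0,0,-12],"rotation":[0,0,0]},
  {"gripper":40,"travel":[0,0,-8],"rotation":[0,0,0]},
  {"gripper":40,"travel":[0,0,-4],"rotation":[0,0,0]},
  {"gripper":40,"travel":[0,0,0],"rotation":[0,0,0]},
  {"gripper":40,"travel":[0,0,0],"rotation":[0,0,0]},
  {"gripper":40,"travel":[0,0,0],"rotation":[0,0,0]},
])

```text
t: 13.88
tcp_pos: [0.5536, -0.0189, 0.1481]
tool_rot: [0.547, 0.837, -0.0, -0.001]
force: [-0.9, -0.4, -4.4]
finger_gap: 0.569
```

Run:
```python
from h import *
rem(-.0011,-.0012,.142)
print(manip.sense()['finger_gap']*85.4)
s=manip.snapshot("scene")[...,::-1]
cv2.imwrite("pics/d8.png",cv2.resize(s[145:310,240:420],None,fx=3.5,fy=3.5,interpolation=2))
```

```text
t 13.8833 tcp st [-1.2 -0.5] z 148.1 F st [-0.99 -0.01 -4.44] gap 0.5688455509152541
rem tool mm [-0.7  0.1  6.1] rot [-0.08 -0.06  0.06] q [-0.24  0.55  1.69  0.    0.91 -0.65]
48.57941004816271
```

View pics/d8.png

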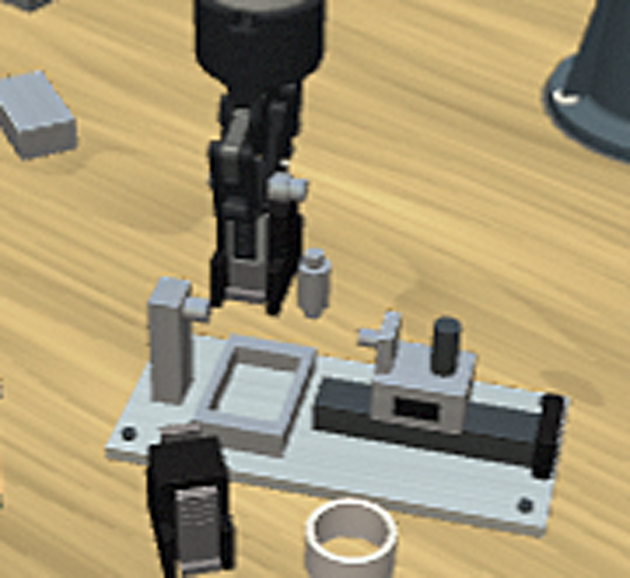

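The carrier hangs upright above the empty dock, its underside near (245,300). The jaw is open and the bystanders stand where they were. I let it settle, then hand in.

>>> send_rows([
  {"gripper":40,"travel":[0,0,0],"rotation":[0,0,0]},
  {"gripper":40,"travel":[0,0,0],"rotation":[0,0,0]},
  {"gripper":40,"travel":[0,0,0],"rotation":[0,0,0]},
  {"gripper":40,"travel":[0,0,0],"rotation":[0,0,0]},
])

```text
t: 14.27
tcp_pos: [0.5542, -0.019, 0.1485]
tool_rot: [0.547, 0.837, -0.0, -0.0]
force: [-0.0, -0.6, -3.3]
finger_gap: 0.568
```

```bash
python3 -c "
from h import *
rem(-.0011,-.0012,.142);print(abs(manip.sense()['qd']).max());manip.sign_off()"
```

```text
t 14.2667 tcp st [-0.8 -0.8] z 148.5 F st [-0.27 -0.53 -3.33] gap 0.5678355164047775
rem tool mm [-0.4 -0.3  6.5] rot [-0.02 -0.02  0.06] q [-0.24  0.55  1.69  0.    0.91 -0.65]
0.004298627441479684
the job is handed in; nothing more can be done
```

The job is done and handed in at about 14.3 s; no verdict was reported.

- **Jaw:** I took it by the knob, found its open stop, and shut it to about 0.0457 m. That put the spring about half in, with a measured push of about 4 N held for over 0.5 s. I then drew it back to about 2 mm from its open end.
- **Carrier:** I pinched both catches and lifted the carrier straight up about 10 cm.
- **Last checks:** the picture before hand-in shows the carrier upright and clear over the empty dock, with the jaw open and the bystanders in view (spare carrier, collar, spare shaft, steel block) undisturbed. In the last readings the wrist carries about 3.3 N of load and the arm is at rest.
- **Did not fully agree:**
  - The open stop showed at 125.2 mm rather than 126, within the calibration error.
  - The finger opening reads about 48.5 mm, against 52 mm expected with both catches fully pinched.
  - The wrist force was noisy by about 1 N, so I judged the tip force mainly from the jaw's travel, which picture and arm agreed on to 0.1 mm.

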